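# Sort look-alike tool cases by heft at goods-in

### The job

Three small tool cases on the green check mat look the same, but one is short of parts (about 250 g in all), one is packed right (about 450 g) and one is over-packed (about 700 g). Heft them to find out which is which: set the short one down flat in the red tray and the over-packed one flat in the yellow tray, and let the right one stand on the mat. Keep the cases upright, do not drop them, and leave the ratchet and the tape roll alone.

Things in the scene. Friction and masses are not known exactly. Their poses are not given: they have to be found in the camera images.
- case_a: one of three look-alike closed blue cases: 100 (its x) x 64 (y) x 42 mm high, with a black grip rib centred on the lid, 64 long (x), 22 thick (y), rising from 42 to 70 mm. Origin: centre of the underside. Mass hidden: in all 240-260 g (short), 425-475 g (right) or 655-745 g (over-packed), one of each kind, dealt at random; centre of mass mid-case.
- case_b: one of three look-alike closed blue cases: 100 (its x) x 64 (y) x 42 mm high, with a black grip rib centred on the lid, 64 long (x), 22 thick (y), rising from 42 to 70 mm. Origin: centre of the underside. Mass hidden: in all 240-260 g (short), 425-475 g (right) or 655-745 g (over-packed), one of each kind, dealt at random; centre of mass mid-case.
- case_c: one of three look-alike closed blue cases: 100 (its x) x 64 (y) x 42 mm high, with a black grip rib centred on the lid, 64 long (x), 22 thick (y), rising from 42 to 70 mm. Origin: centre of the underside. Mass hidden: in all 240-260 g (short), 425-475 g (right) or 655-745 g (over-packed), one of each kind, dealt at random; centre of mass mid-case.
- mat: green rubber check mat fixed to the bench, 250 mm (x) x 370 mm (y), 4 mm thick; origin at the centre of its underside. The cases start on it.
- red_tray: open red tray fixed to the bench, for the short case: 170 mm (x) x 190 mm (y) outside, 35 mm high, walls and floor 5 mm; origin at the centre of its underside. It may be on either side of the mat.
- yellow_tray: open yellow tray fixed to the bench, for the over-packed case, same sizes and origin as the red one.
- red_tray_in (a point): centre of the red tray's inner floor, 5 mm above the bench; axes as the tray
- yellow_tray_in (a point): centre of the yellow tray's inner floor, 5 mm above the bench; axes as the tray
- ratchet: bystander: bare chrome ratchet handle, about 210 mm long, up to 34 mm wide, 18 mm thick
- tape_roll: bystander: orange roll of packing tape lying flat, 90 mm across, 30 mm high

How it is judged:
By the outcome, as a careful person would: the job done as asked, in the order asked, and still so for the second after the job is handed in, with the robot touching nothing.
It also fails if it takes over 72 s, if anything falls off the work surface, if the arm or the gripper's body presses on something with over 40 N, if the wrist force passes 120 N, or if a joint passes its speed limit or range.

### The arm

A 7-joint arm with a two-finger parallel gripper is mounted at the origin on the work surface. World frame = base frame: x ahead of the robot, y to its left, z up, the work surface at z = 0. Lengths are in m, angles in rad, forces in N, time in s.
With the tool pointing down it reaches from about 0.35 to 0.9 m from the base axis. Payload 7.2 kg.
Tool frame: the origin (TCP) lies at the very end of the fingers, on their centre line; the grasp point (between the pads) lies 19 mm behind it; z points along the fingers, y is the direction in which the jaws open and shut (so a half turn about z gives the same grasp; the last joint's range is limited). The gripper opens to 88 mm and grips with 3 to 60 N. Pads are 20 mm wide; open, the fingers measure 115 mm over their backs; the gripper's body (75 mm by 178 mm) begins 61 mm behind the grasp point.
Start: joints at [1.091, 0.411, -0.013, 1.596, 0.006, 1.134, -0.082], TCP at [0.25, -0.573, 0.192] pointing down, gripper open.
Joint ranges: [-2.95, 2.95], [-0.29, 1.99], [-1.47, 1.44], [0.14, 2.54], [-1.03, 4.17], [0.13, 1.85], [-2.86, 2.86]. Speed limits (rad/s): [2.39, 2.39, 3.01, 3.01, 3.14, 3.14, 3.14].

### API

Orientations are given as a unit quaternion [x, y, z, w].
In Python, from bench import telemetry, camera, robot gives the robot as it stands. The module is installed in compiled form; this text tells all that it offers.
- The arm moves only by the tool send_rows, never from a script. Its argument "moves" is a list that holds one entry, the list of rows, each a list of 4 numbers: the shift along the world's x, y, z in cm, then the turn about the world's z in degrees. In form: [[[tx, ty, tz, twist], ...]]. A call has 1 to 8 rows; each row is the pose to reach, as a shift and turn from the pose measured when the call began; what a row does not reach only later rows make up. A row lasts 1/10 s, in which the tool goes at most 50 mm and 8.59 degrees, less where a joint would pass 70% of its speed; a pose out of reach is approached as far as the arm can. A call with a gripper value outside its range is refused whole. "fingers" is the gripper command: -1 is fully open, 1 is shut, values between are in proportion, set as the call begins (left out, the last holds). The fingers move at their own pace and stop on an object; the grip force is fixed at half the most. Time passes only in rows, so rows that repeat a pose let the fingers close. It gives the time, the measured TCP pose, the force and the opening at its end, in the units of the state.
- telemetry.get_obs(): the state, without advancing time (a new reading comes with each control period).
- camera(name): name is "scene" or "top" or "wrist"; returns a dict with "img" (420x560x3 uint8, red, green, blue), "depth" (420x560 float32, m along the optical axis (not along the pixel's ray), 0 where there is no reading), "mtx" (3x3 intrinsics, pixels), "cam_to_world" (4x4, takes a point from camera to world coordinates); the wrist camera has in their place "tool_from_camera" (4x4, takes a point from camera to tool coordinates, whose origin is the TCP and whose axes are the flange's). Camera axes: x right, y down, z forward; pixel columns grow to the right and rows downward; lengths in m; the calibration is good to about 2 mm. A picture is of the moment at which its call begins: read the wrist's pose just before it.
- robot.sign_off(): hands the job in, once; it reports no verdict.
The state is a dict: "time_s": time; "joint_pos": joint angles; "qd": joint speeds; "effort": joint torques, N m; "tool_pos": TCP position; "eef_rot": TCP orientation; "contact_force": force on the tool from outside, world axes, zero at the start; "wrist_torque": the same for the moment, N m; "width": finger opening in m.
Only numpy, scipy, OpenCV 4.12 (cv2) and the standard library are available. Lean on these libraries where they do the work, as an engineer would, in place of code of your own. Each camera call takes 0.05 s, during which the arm holds its last target.

## Working session

There is one attempt and no reset: what is moved stays moved. The work goes in short steps, Python scripts to look and compute and a tool call to move; the robot and the scene stay as the last step left them, time stands still between calls to the robot, and variables do not carry over. Pictures are saved under pics/ and viewed, and the job is handed in when it is done.

Besides the shell and the picture viewer there is one more tool, called after "Call:" as a command line: name --argument value ..., lists and objects as JSON in quotes. send_rows: Moves the arm, as the interface text tells. Its arguments: {"type":"object","properties":{"moves":{"type":"array"},"fingers":{"type":"number"}},"required":["moves"]}

```bash
mkdir -p pics; ls; cat > h.py <<'E'
import numpy as np,cv2
from bench import telemetry,camera,robot
def snap(n,f):
    c=camera(n); cv2.imwrite('pics/'+f+'.png',c['img'][:,:,::-1]); np.savez('pics/'+f+'.npz',**c); return c
def world(c,T=None):
    T=c['cam_to_world'] if T is None else T
    h,w=c['depth'].shape; u,v=np.meshgrid(np.arange(w),np.arange(h)); z=c['depth']; K=c['mtx']
    P=np.stack([(u-K[0,2])/K[0,0]*z,(v-K[1,2])/K[1,1]*z,z,np.ones_like(z)],-1)
    return (P@T.T)[...,:3]
E
python3 - <<'E'
from h import *
o=telemetry.get_obs(); print(o)
for n in('scene','top'): c=snap(n,n+'0'); print(c['cam_to_world'].round(3))
E
```

```text
pics
{'time_s': 0.0, 'joint_pos': array([ 1.09081699,  0.41188514, -0.01272383,  1.59702053,  0.00562025,
        1.13429023, -0.08221929]), 'qd': array([ 0.00113664,  0.00261419,  0.00095279, -0.00032304, -0.00025045,
       -0.00083724, -0.00010329]), 'effort': array([-1.16951069e-03, -5.87951732e+01,  6.41735550e-01, -2.91087377e+01,
       -5.38005971e-02,  1.82121957e-02,  1.12443088e-04]), 'tool_pos': array([ 0.24989284, -0.5722786 ,  0.19082788]), 'eef_rot': array([ 9.78876671e-01,  2.04450111e-01, -2.20696098e-04, -7.52025238e-04]), 'contact_force': array([-0.64911693,  0.19881683, -0.62676404]), 'wrist_torque': array([8.17702087e-05, 4.61681034e-02, 2.77362006e-04]), 'width': 0.08789679688692847}
[[ 0.162  0.656 -0.738  1.234]
 [ 0.987 -0.121  0.108 -0.088]
 [-0.018 -0.745 -0.666  0.655]
 [ 0.     0.     0.     1.   ]]
[[ 0.015 -0.992  0.128  0.443]
 [-1.    -0.013  0.016 -0.01 ]
 [-0.014 -0.128 -0.992  1.185]
 [ 0.     0.     0.     1.   ]]
```

View pics/scene0.png

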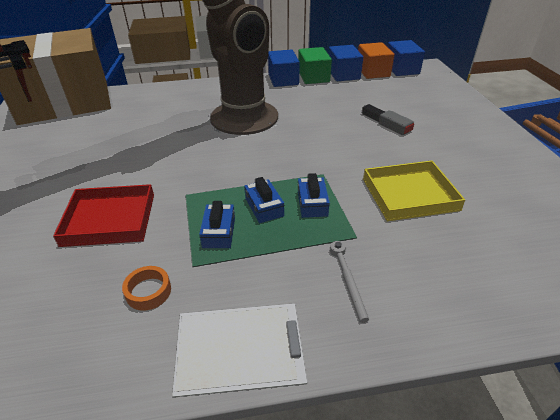

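View pics/top0.png

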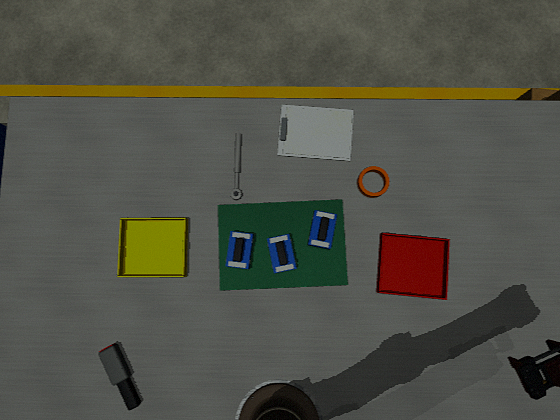

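The scene view shows the red tray at about (105,215), the yellow tray at (412,190), and the cases at (218,222), (264,198) and (314,194). The top view shows the same cases at (240,250), (282,253) and (323,230), with the ratchet at (238,165) and the tape at (373,181) clear of them. Next I measure from both views.

```bash
python3 - <<'E'
from h import *
for n in('top','scene'):
    c=np.load(f'pics/{n}0.npz'); P=world(c); hsv=cv2.cvtColor(c['img'],cv2.COLOR_RGB2HSV)
    ok=(c['depth']>0)
    X,Y,Z=P[...,0],P[...,1],P[...,2]
    roi=ok&(X>.3)&(X<.85)&(abs(Y)<.55)
    H,S,V=hsv[...,0],hsv[...,1],hsv[...,2]
    print(n)
    def rect(p):
        r=cv2.minAreaRect(p.astype(np.float32)*1000); b=cv2.boxPoints(r)
        i=[np.hypot(*(b[1]-b[0])),np.hypot(*(b[2]-b[1]))]
        k=int(np.argmax(i)); d=b[k+1]-b[k]
        return np.round(r[0],1),np.round(sorted(i)),'long axis deg',round(float(np.degrees(np.arctan2(d[1],d[0])))%180,1)
    for nm,m in dict(mat=(H>60)&(H<90)&(S>90),red=((H<6)|(H>174))&(S>150),yel=(H>22)&(H<35)&(S>130),tape=(H>7)&(H<18)&(S>150)).items():
        m=m&roi; l,lab,st,_=cv2.connectedComponentsWithStats(m.astype(np.uint8)); k=1+np.argmax(st[1:,4]); q=P[lab==k]
        print(nm,len(q),rect(q[:,:2]),'z',np.percentile(q[:,2],[2,50,98]).round(4))
    m=roi&(Z>.030)&(X>.4)&(abs(Y)<.22); 
    l,lab,st,_=cv2.connectedComponentsWithStats(m.astype(np.uint8))
    for k in range(1,l):
        if st[k,4]<60: continue
        q=P[lab==k]; t=q[q[:,2]>.064]; 
        print('case',len(q),rect(q[:,:2]),'rib',len(t),rect(t[:,:2]) if len(t)>5 else '', 'ribz',np.percentile(q[:,2],[50,90,97]).round(4))
E
```

```text
top
mat 8102 (array([500.4,  -2.7]), array([250., 370.], dtype=float32), 'long axis deg', 93.4) z [-0.001   0.0037  0.0085]
red 4206 (array([ 444.7, -382.4]), array([173., 206.], dtype=float32), 'long axis deg', 85.3) z [0.0003 0.0057 0.0367]
yel 3976 (array([489.1, 369.9]), array([173., 192.], dtype=float32), 'long axis deg', 90.5) z [-0.0003  0.0051  0.0359]
tape 371 (array([ 685.8, -268.6]), array([89., 95.], dtype=float32), 'long axis deg', 94.9) z [0.0017 0.0292 0.0335]
case 825 (array([ 542. , -116.4]), array([ 68., 100.], dtype=float32), 'long axis deg', 169.3) rib 185 (array([ 542. , -116.4]), array([22., 64.], dtype=float32), 'long axis deg', 169.8) ribz [0.0465 0.0736 0.0757]
case 838 (array([480.4, 118.1]), array([ 68., 100.], dtype=float32), 'long axis deg', 173.7) rib 191 (array([480.7, 117.9]), array([22., 63.], dtype=float32), 'long axis deg', 173.5) ribz [0.0466 0.0739 0.076 ]
case 840 (array([472.6,  -1. ]), array([ 67., 101.], dtype=float32), 'long axis deg', 12.9) rib 187 (array([472.6,  -1.2]), array([22., 64.], dtype=float32), 'long axis deg', 13.0) ribz [0.0467 
[... 427 characters left out ...]
 dtype=float32), 'long axis deg', 28.4) z [0.003  0.0268 0.0315]
case 895 (array([481.4, 116.9]), array([ 67., 104.], dtype=float32), 'long axis deg', 173.0) rib 183 (array([482.7, 116.4]), array([22., 65.], dtype=float32), 'long axis deg', 173.3) ribz [0.0462 0.0732 0.0745]
case 935 (array([474.5,  -3.1]), array([ 67., 105.], dtype=float32), 'long axis deg', 12.3) rib 196 (array([474.5,  -2.9]), array([22., 69.], dtype=float32), 'long axis deg', 13.0) ribz [0.0463 0.0732 0.0746]
case 1094 (array([ 544.9, -118. ]), array([ 68., 101.], dtype=float32), 'long axis deg', 169.9) rib 226 (array([ 544.9, -117.9]), array([22., 63.], dtype=float32), 'long axis deg', 170.0) ribz [0.0464 0.0733 0.0745]
```

Call:
send_rows --moves '[[[3, 5, 0, -4], [6, 9, 0, -8], [9, 13.5, 0, -12], [12, 18, 0, -16], [15, 22.5, 0, -20], [18, 27, 0, -24], [21, 31.5, 0, -28], [23, 35, 0, -32]]]' --fingers 0.1

```text
time_s: 0.9
tool_pos: [0.4706, -0.2369, 0.1908]
eef_rot: [0.997, -0.075, -0.0, -0.001]
contact_force: [0.2, -0.2, -0.6]
width: 0.0398
```

Call:
send_rows --moves '[[[2.5, 4, 0, -1], [5, 8, -1, -1.7], [7.3, 12, -3, -1.7], [7.3, 12, -6, -1.7], [7.3, 12, -8, -1.7], [7.3, 12, -9, -1.7], [7.3, 12, -9, -1.7]]]'

```text
time_s: 1.6
tool_pos: [0.5425, -0.117, 0.0994]
eef_rot: [0.996, -0.09, -0.002, -0.001]
contact_force: [-0.0, -1.1, 0.5]
width: 0.0395
```

```bash
cat >> h.py <<'E'
from scipy.spatial.transform import Rotation as R
def wristT(o,c):
    T=np.eye(4);T[:3,:3]=R.from_quat(o['eef_rot']).as_matrix();T[:3,3]=o['tool_pos'];return T@c['tool_from_camera']
def force(n=6):
    F=[]
    for _ in range(n):
        F.append(telemetry.get_obs()['contact_force'])
        camera('wrist')
    F=np.array(F); return F.mean(0).round(2),F.std(0).round(2)
def yaw(o): M=R.from_quat(o['eef_rot']).as_matrix(); return np.degrees(np.arctan2(M[1,0],M[0,0]))
E
python3 - <<'E'
from h import *
o=telemetry.get_obs(); c=snap('wrist','w1'); P=world(c,wristT(o,c))
m=(c['depth']>0)&(P[...,2]>.066)&(P[...,2]<.08)
q=P[m]; print(m.sum(), np.percentile(q[:,2],[10,50,90])); r=cv2.minAreaRect((q[:,:2]*1000).astype(np.float32)); print(r)
print(o['tool_pos'],yaw(o),c['tool_from_camera'].round(3)); print(force())
E
```

```text
2144 [0.07271301 0.07399817 0.07486347]
((543.0828857421875, -116.72460174560547), (21.872602462768555, 63.65449523925781), 78.81315612792969)
[ 0.54249585 -0.11695229  0.09943313] -10.2931415471859 [[-0.002 -0.962 -0.272  0.074]
 [ 1.    -0.001 -0.001 -0.   ]
 [ 0.001 -0.272  0.962 -0.193]
 [ 0.     0.     0.     1.   ]]
(array([-0.11,  0.25,  0.16]), array([0.39, 0.53, 0.48]))
```

View pics/w1.png

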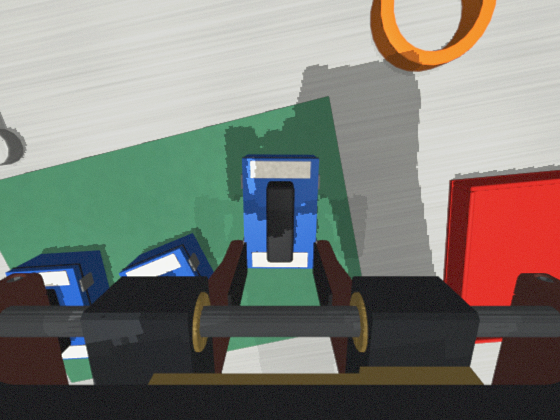

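The wrist picture shows the rib centred between the fingers at about (280,222). Its measured centre is (543.1, −116.7) mm and its top is 74 mm high, both agreeing with the other views. I descend and grip.

Call:
send_rows --moves '[[[0, 0, -2, 0], [0, 0, -4, 0], [0, 0, -4.8, 0], [0, 0, -4.9, 0], [0, 0, -4.9, 0]]]'

```text
time_s: 2.45
tool_pos: [0.5445, -0.1173, 0.0532]
eef_rot: [0.996, -0.09, 0.001, -0.001]
contact_force: [0.2, 0.2, 0.8]
width: 0.0397
```

Call:
send_rows --moves '[[[0, 0, 0, 0], [0, 0, 0, 0], [0, 0, 0, 0], [0, 0, 0, 0], [0, 0, 0, 0]]]' --fingers 1

```text
time_s: 2.95
tool_pos: [0.5445, -0.1173, 0.0534]
eef_rot: [0.996, -0.09, 0.001, -0.001]
contact_force: [-0.7, 0.2, -0.7]
width: 0.0033
```

Call:
send_rows --moves '[[[0, 0, 0.5, 0], [0, 0, 1.5, 0], [0, 0, 2.5, 0], [0, 0, 3, 0], [0, 0, 3, 0], [0, 0, 3, 0]]]'

```text
time_s: 3.55
tool_pos: [0.5446, -0.1173, 0.0836]
eef_rot: [0.996, -0.09, 0.001, -0.001]
contact_force: [-0.4, 0.6, -0.2]
width: 0.0007
```

```bash
python3 - <<'E'
from h import *
print(force(16)); o=telemetry.get_obs(); print(o['tool_pos'],o['width'],o['time_s'])
E
```

```text
(array([-0.19,  0.01, -0.04]), array([0.47, 0.5 , 0.51]))
[ 0.5445412  -0.1172617   0.08340738] 0.0003793950172916454 4.35
```

The fingers shut on nothing, with an opening of about 0, so I need to see what happened.

```bash
python3 - <<'E'
from h import *
o=telemetry.get_obs(); c=snap('wrist','w2'); s=snap('scene','s2')
P=world(c,wristT(o,c))
q=P[(c['depth']>0)&(P[...,2]>.066)&(P[...,2]<.08)]; print(len(q), cv2.minAreaRect((q[:,:2]*1000).astype(np.float32)))
i=s['img'][120:290,130:380]; cv2.imwrite('pics/s2z.png',cv2.resize(i,(750,510))[:,:,::-1])
print(o['joint_pos'].round(3))
E
```

```text
2096 ((519.37255859375, -55.89192199707031), (58.17028045654297, 184.47103881835938), 37.4830207824707)
[ 0.259  0.422 -0.171  1.87   0.091  0.855 -1.707]
```

View pics/w2.png

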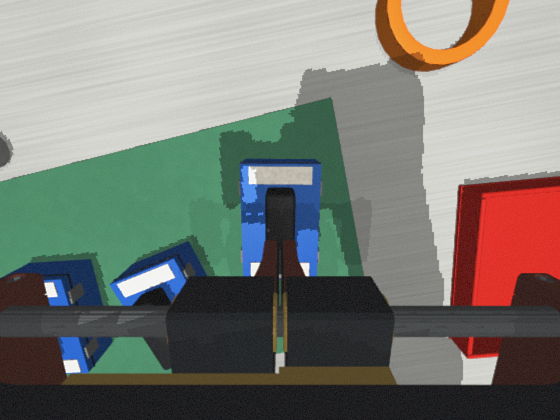

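View pics/s2z.png

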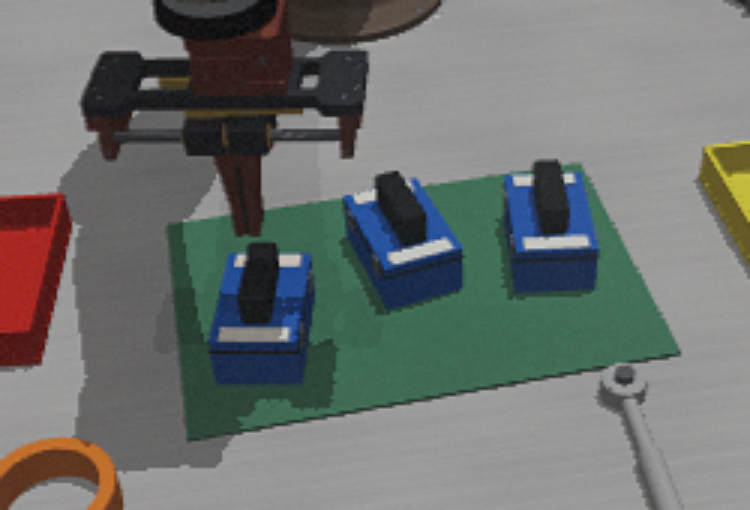

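```bash
python3 - <<'E'
from h import *
o=telemetry.get_obs(); print(o['tool_pos'])
c=dict(np.load('pics/w2.npz')); s=dict(np.load('pics/s2.npz'))
def pr(K,T,p): q=np.linalg.inv(T)@np.r_[p,1]; q=K@q[:3]; return (q[:2]/q[2]).round(1),q[2].round(3)
print('scene tcp',pr(s['mtx'],s['cam_to_world'],o['tool_pos'])); print('wrist tcp',pr(c['mtx'],c['tool_from_camera'],np.zeros(3)))
Ps=world(s)
for v in range(180,206,3):
  for u in (208,212,216): print((u,v),Ps[v,u].round(3),end=' ')
  print()
Pw=world(c,wristT(o,c)); Pt=world(c,c['tool_from_camera'])
for v in range(190,300,8): print(v,[Pw[v,u].round(3).tolist() for u in(272,288)],Pt[v,288].round(3))
# top
t=snap('top','t2'); print('top tcp',pr(t['mtx'],t['cam_to_world'],o['tool_pos']))
cv2.imwrite('pics/t2z.png',cv2.resize(t['img'][180:400,180:460],(784,616))[:590,:,::-1])
E
```

```text
[ 0.54453832 -0.11726736  0.08340616]
scene tcp (array([214.8, 206.2]), np.float64(0.887))
wrist tcp (array([280.1, 238.5]), np.float64(0.206))
(208, 180) [ 0.552 -0.123  0.16 ] (212, 180) [ 0.558 -0.114  0.163] (216, 180) [ 0.544 -0.107  0.152] 
(208, 183) [ 0.554 -0.123  0.154] (212, 183) [ 0.559 -0.115  0.157] (216, 183) [ 0.542 -0.108  0.143] 
(208, 186) [ 0.554 -0.124  0.147] (212, 186) [ 0.557 -0.116  0.148] (216, 186) [ 0.542 -0.109  0.135] 
(208, 189) [ 0.555 -0.125  0.14 ] (212, 189) [ 0.557 -0.117  0.14 ] (216, 189) [ 0.544 -0.109  0.129] 
(208, 192) [ 0.554 -0.126  0.131] (212, 192) [ 0.557 -0.118  0.132] (216, 192) [ 0.551 -0.11   0.126] 
(208, 195) [ 0.555 -0.127  0.124] (212, 195) [ 0.554 -0.119  0.122] (216, 195) [ 0.555 -0.111  0.122] 
(208, 198) [ 0.555 -0.128  0.117] (212, 198) [ 0.553 -0.12   0.114] (216, 198) [ 0.416 -0.117  0.003] 
(208, 201) [ 0.425 -0.137  0.004] (212, 201) [ 0.427 -0.127  0.004] (216, 201) [ 0.514 -0.114  0.073] 
(208, 204) [ 0.437 -0.138  0.004] (212, 204) [ 0.526 -0.123  0.076] (216, 204) [ 0.526 -0.115  0.074] 
190 [[0.575, -0.117, 0.06], [
[... 360 characters left out ...]
, [0.547, -0.123, 0.075]] [0.003 0.006 0.009]
238 [[0.542, -0.111, 0.074], [0.54, -0.122, 0.074]] [-0.003  0.006  0.009]
246 [[0.556, -0.115, 0.123], [0.555, -0.124, 0.124]] [ 0.011  0.004 -0.041]
254 [[0.556, -0.115, 0.135], [0.555, -0.123, 0.136]] [ 0.012  0.004 -0.053]
262 [[0.556, -0.115, 0.144], [0.555, -0.123, 0.144]] [ 0.011  0.004 -0.061]
270 [[0.556, -0.116, 0.153], [0.554, -0.123, 0.152]] [ 0.011  0.004 -0.069]
278 [[0.577, -0.121, 0.2], [0.577, -0.125, 0.202]] [ 0.034  0.002 -0.118]
286 [[0.578, -0.121, 0.206], [0.577, -0.125, 0.206]] [ 0.033  0.002 -0.122]
294 [[0.577, -0.121, 0.21], [0.576, -0.125, 0.209]] [ 0.033  0.002 -0.125]
top tcp (array([323.5, 226.8]), np.float64(1.104))
```

View pics/t2z.png

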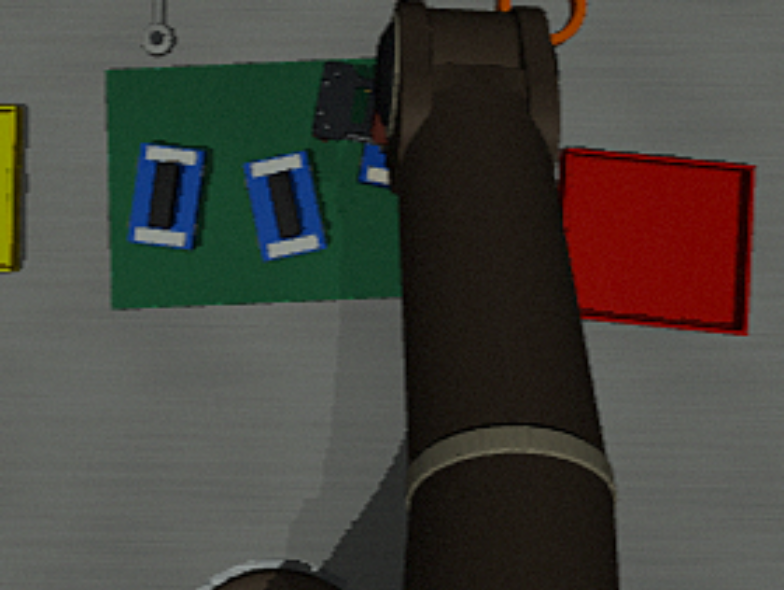

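The reported TCP projects about 30 mm below the fingers' visible ends: the tips are near z 0.113 while the reading is 0.083. That explains the empty grasp, so I measure this offset and the clearance under the gripper body.

```bash
python3 - <<'E'
from h import *
o=telemetry.get_obs(); tz=o['tool_pos'][2]
c=dict(np.load('pics/w2.npz')); s=dict(np.load('pics/s2.npz'))
Pt=world(c,c['tool_from_camera'])
for u in (268,272,288,292):
    print(u,[(v,Pt[v,u].round(3).tolist()) for v in range(236,250,1) if Pt[v,u,2]<-.01][:3])
Ps=world(s)
# scene: lowest visible gripper pts per column, region above case heights
for u in range(155,256,4):
    col=[(v,Ps[v,u]) for v in range(120,205) if s['depth'][v,u]>0 and Ps[v,u,2]>.09 and Ps[v,u,0]>.4 ]
    if col: v,p=col[-1]; print(u,v,p.round(3),'rel',round(p[2]-tz,3))
E
```

```text
268 [(240, [0.011, -0.007, -0.032]), (241, [0.011, -0.007, -0.033]), (242, [0.012, -0.007, -0.037])]
272 [(240, [0.012, -0.005, -0.033]), (241, [0.011, -0.005, -0.034]), (242, [0.011, -0.005, -0.035])]
288 [(240, [0.011, 0.005, -0.032]), (241, [0.011, 0.005, -0.034]), (242, [0.011, 0.005, -0.035])]
292 [(240, [0.011, 0.007, -0.031]), (241, [0.011, 0.007, -0.033]), (242, [0.011, 0.007, -0.035])]
159 163 [ 0.56  -0.208  0.218] rel 0.135
163 168 [ 0.561 -0.203  0.206] rel 0.123
167 172 [ 0.563 -0.197  0.198] rel 0.114
171 167 [ 0.562 -0.188  0.208] rel 0.124
175 167 [ 0.56  -0.18   0.206] rel 0.122
179 167 [ 0.564 -0.173  0.207] rel 0.123
183 167 [ 0.565 -0.165  0.207] rel 0.123
187 167 [ 0.562 -0.158  0.204] rel 0.12
191 168 [ 0.571 -0.15   0.206] rel 0.123
195 171 [ 0.574 -0.143  0.2  ] rel 0.117
199 171 [ 0.575 -0.136  0.201] rel 0.117
203 179 [ 0.555 -0.132  0.166] rel 0.083
207 194 [ 0.554 -0.129  0.126] rel 0.043
211 197 [ 0.554 -0.122  0.117] rel 0.034
215 198 [ 0.556 -0.114  0.115] rel 0.032
219 170 [ 0.576 -0.098  0.199] rel 0.115
223 166 [ 0.577 -0.089  0.207] rel 0.124
227 166 [ 0.582 -0.081  0.21 ] rel 0.126
231 166 [ 0.582 -0.074  0.208] rel 0.125
235 166 [ 0.585 -0.066  0.209] rel 0.126
239 166 [ 0.583 -0.059  0.208] rel 0.124
243 170 [ 0.588 -0.052  0.201] rel 0.117
247 172 [ 0.59  -0.045  0.196] rel 0.113
251 153 [ 0.572 -0.033  0.227] rel 0.143
```

Both views put the true fingertip 31 mm above the reported TCP, with the body 82 mm behind the tips. I'll use tip z = reported z + 0.031. Reopening and descending to a reported z of about 0.020.

Call:
send_rows --moves '[[[0, 0, 0, 0], [-0.1, 0, 0, 0], [-0.1, 0, 0, 0], [-0.1, 0, -1, 0], [-0.1, 0, -3, 0], [-0.1, 0, -4.5, 0], [-0.1, 0, -5.5, 0], [-0.1, 0, -5.5, 0]]]' --fingers 0.1

```text
time_s: 5.3
tool_pos: [0.5423, -0.117, 0.0267]
eef_rot: [0.996, -0.09, -0.0, -0.001]
contact_force: [-0.2, -0.5, 0.3]
width: 0.0394
```

Call:
send_rows --moves '[[[0.1, 0, -0.4, 0], [0.1, 0, -0.6, 0], [0.1, 0, -0.6, 0]]]'

```text
time_s: 5.6
tool_pos: [0.5434, -0.117, 0.0208]
eef_rot: [0.996, -0.09, -0.0, -0.001]
contact_force: [-0.8, -0.5, -0.2]
width: 0.0395
```

Call:
send_rows --moves '[[[0, 0, 0, 0], [0, 0, 0, 0], [0, 0, 0, 0], [0, 0, 0, 0], [0, 0, 0, 0]]]' --fingers 1

```text
time_s: 6.1
tool_pos: [0.5437, -0.1171, 0.0211]
eef_rot: [0.996, -0.09, 0.0, -0.001]
contact_force: [-1.0, 0.6, 2.7]
width: 0.0216
```

Gripped, with a width of 21.6 mm. Lifting to heft.

Call:
send_rows --moves '[[[0, 0, 0.4, 0], [0, 0, 1, 0], [0, 0, 1.8, 0], [0, 0, 2.5, 0], [0, 0, 2.5, 0], [0, 0, 2.5, 0]]]'

```text
time_s: 6.7
tool_pos: [0.5438, -0.1171, 0.0464]
eef_rot: [0.996, -0.09, 0.0, -0.001]
contact_force: [0.7, 0.4, -3.8]
width: 0.0219
```

```bash
python3 - <<'E'
from h import *
print(force(14)); o=telemetry.get_obs(); print(o['tool_pos'],o['width'],o['time_s'])
E
```

```text
(array([-0.05,  0.19, -4.14]), array([0.43, 0.28, 0.57]))
[ 0.54369303 -0.11709076  0.04609723] 0.02149979839495398 7.4
```

The reading is 4.14 N, or about 0.42 kg, which makes this the right one. I set it back and go to the middle case.

Call:
send_rows --moves '[[[0, 0, -0.8, 0], [0, 0, -1.6, 0], [0, 0, -2.2, 0], [0, 0, -2.4, 0], [0, 0, -2.5, 0], [0, 0, -2.5, 0]]]'

```text
time_s: 8.0
tool_pos: [0.5434, -0.117, 0.0211]
eef_rot: [0.996, -0.09, -0.0, -0.001]
contact_force: [0.2, 0.2, -3.4]
width: 0.0219
```

Call:
send_rows --moves '[[[0, 0, -0.1, 0], [0, 0, -0.1, 0]]]'

```text
time_s: 8.2
tool_pos: [0.5435, -0.1171, 0.0211]
eef_rot: [0.996, -0.09, -0.0, -0.001]
contact_force: [-4.0, 1.3, 8.6]
width: 0.022
```

Contact is confirmed at +8.6 N, so I release and go up.

Call:
send_rows --moves '[[[0, 0, 0, 0], [0, 0, 0, 0], [0, 0, 0, 0], [0, 0, 0, 0]]]' --fingers 0.1

```text
time_s: 8.6
tool_pos: [0.5437, -0.1171, 0.0211]
eef_rot: [0.996, -0.09, 0.0, -0.001]
contact_force: [-0.1, -1.4, -0.6]
width: 0.0396
```

Call:
send_rows --moves '[[[0, 0, 2, 0], [0, 0, 4.5, 0], [-1, 2, 6.5, 5], [-4, 6, 6.5, 12], [-7, 11.5, 6.5, 20], [-7, 11.5, 6.5, 23.3], [-7, 11.5, 6.5, 23.3]]]'

```text
time_s: 9.3
tool_pos: [0.4732, -0.0004, 0.0864]
eef_rot: [0.993, 0.115, 0.0, -0.001]
contact_force: [0.3, -0.0, 0.2]
width: 0.0398
```

```bash
cat >> h.py <<'E'
def look(f,near):
    o=telemetry.get_obs(); c=snap('wrist',f); P=world(c,wristT(o,c))
    m=((c['depth']>0)&(P[...,2]>.066)&(P[...,2]<.08)&(c['img'].max(-1)<90)&(np.hypot(P[...,0]-near[0],P[...,1]-near[1])<.05)).astype(np.uint8)
    l,lab,st,_=cv2.connectedComponentsWithStats(m); q=P[lab==1+np.argmax(st[1:,4])]
    print('rib',len(q),cv2.minAreaRect((q[:,:2]*1000).astype(np.float32)),np.median(q[:,2])); print(o['tool_pos'].round(4),yaw(o).round(1),o['time_s'],o['width'])
E
python3 - <<'E'
from h import *
look('w3',(.4735,-.002))
E
```

```text
rib 2251 ((474.339599609375, -1.465911865234375), (62.48455047607422, 20.898784637451172), 12.575553894042969) 0.07402352650190638
[ 4.732e-01 -4.000e-04  8.640e-02] 13.2 9.3 0.03976126562764923
```

View pics/w3.png

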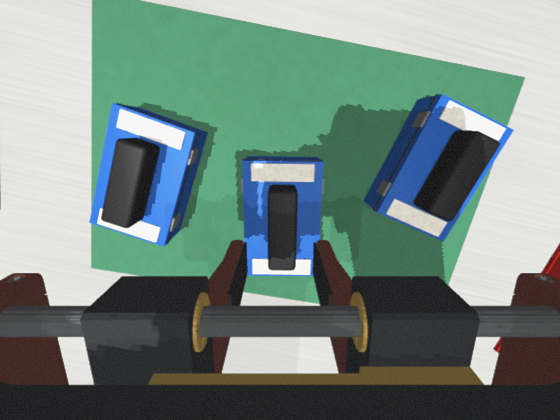

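The middle rib is between the fingers at (282,227), and the first case stands upright at the right. Descending 6.6 cm with a −1 mm y trim.

Call:
send_rows --moves '[[[0.1, -0.1, -2, 0], [0.1, -0.1, -4, 0], [0.1, -0.1, -5.5, 0], [0.1, -0.1, -6.2, 0], [0.1, -0.1, -6.5, 0], [0.1, -0.1, -6.5, 0]]]'

```text
time_s: 9.95
tool_pos: [0.4756, -0.0039, 0.0212]
eef_rot: [0.994, 0.112, 0.0, -0.0]
contact_force: [-0.1, -0.1, 0.2]
width: 0.0395
```

Call:
send_rows --moves '[[[0, 0, 0, 0], [0, 0, 0, 0], [0, 0, 0, 0], [0, 0, 0, 0], [0, 0, 0, 0]]]' --fingers 1

```text
time_s: 10.45
tool_pos: [0.476, -0.0037, 0.0217]
eef_rot: [0.994, 0.112, 0.001, -0.0]
contact_force: [-1.0, 0.1, 6.3]
width: 0.0219
```

Call:
send_rows --moves '[[[0, 0, 0.4, 0], [0, 0, 1, 0], [0, 0, 1.8, 0], [0, 0, 2.5, 0], [0, 0, 2.5, 0], [0, 0, 2.5, 0]]]'

```text
time_s: 11.05
tool_pos: [0.4762, -0.0038, 0.047]
eef_rot: [0.994, 0.112, 0.001, -0.0]
contact_force: [-0.5, -0.3, -2.1]
width: 0.0217
```

```bash
python3 - <<'E'
from h import *
print(force(14)); o=telemetry.get_obs(); print(o['tool_pos'],o['width'],o['time_s'],yaw(o))
E
```

```text
(array([-0.03, -0.14, -2.65]), array([0.55, 0.42, 0.46]))
[ 0.47601792 -0.00367316  0.04666791] 0.021867711958350904 11.75 12.883500395199855
```

The reading is 2.65 N, or about 0.27 kg, so this is the short one. Carrying it high to the red tray centre at (0.445, −0.379).

Call:
send_rows --moves '[[[0, 0, 2, 0], [0, 0, 5, 0], [0, -1, 8, 0], [-0.3, -4, 9.5, -2], [-0.6, -7.5, 9.5, -5], [-0.9, -11.5, 9.5, -8], [-1.2, -15.5, 9.5, -10], [-1.5, -19.5, 9.5, -12]]]'

```text
time_s: 12.55
tool_pos: [0.4607, -0.2002, 0.1419]
eef_rot: [1.0, 0.007, 0.001, -0.0]
contact_force: [0.2, -0.2, -3.1]
width: 0.0219
```

Call:
send_rows --moves '[[[-0.3, -4, 0, -1], [-0.6, -8, 0, -3], [-1, -12, 0, -5], [-1.5, -15.5, 0, -6], [-1.6, -17.5, 0, -6], [-1.6, -18, 0, -6], [-1.6, -18, 0, -6], [-1.6, -18, 0, -6]]]'

```text
time_s: 13.35
tool_pos: [0.4451, -0.3785, 0.1417]
eef_rot: [0.999, -0.044, 0.001, -0.001]
contact_force: [-0.4, 0.7, -3.1]
width: 0.0216
```

```bash
python3 - <<'E'
from h import *
o=telemetry.get_obs(); print(o['tool_pos'],o['width'],o['time_s'],yaw(o)); 
c=snap('wrist','w4'); snap('scene','s4')
E
```

```text
[ 0.44513241 -0.37847179  0.14170875] 0.02161248165881039 13.35 -5.091310885173188
```

View pics/s4.png

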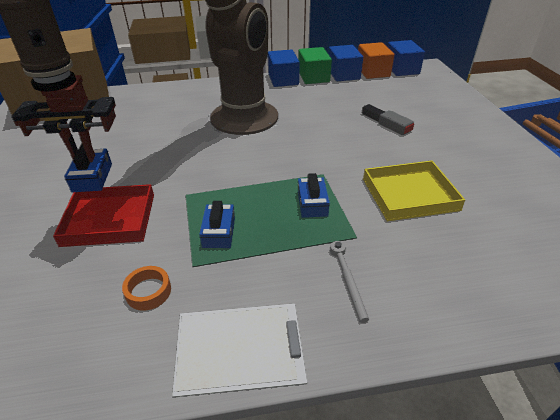

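The case hangs level above the red tray, at (88,170) in the picture. Touchdown should come at a reported z of about 0.0227.

Call:
send_rows --moves '[[[0, 0, -3, 0], [0, 0, -6, 0], [0, 0, -8.5, 0], [0, 0, -10, 0], [0, 0, -11, 0], [0, 0, -11.5, 0], [0, 0, -11.7, 0], [0, 0, -11.7, 0]]]'

```text
time_s: 14.25
tool_pos: [0.4457, -0.3786, 0.0255]
eef_rot: [0.999, -0.044, 0.001, -0.0]
contact_force: [0.2, -0.0, -1.7]
width: 0.022
```

Call:
send_rows --moves '[[[0, 0, -0.1, 0], [0, 0, -0.2, 0], [0, 0, -0.2, 0]]]'

```text
time_s: 14.55
tool_pos: [0.4458, -0.3787, 0.0238]
eef_rot: [0.999, -0.044, 0.002, -0.0]
contact_force: [-0.1, 0.2, -3.1]
width: 0.0219
```

Call:
send_rows --moves '[[[0, 0, -0.1, 0], [0, 0, -0.1, 0]]]'

```text
time_s: 14.75
tool_pos: [0.4459, -0.3788, 0.0229]
eef_rot: [0.999, -0.044, 0.002, 0.0]
contact_force: [-0.1, 0.2, -1.6]
width: 0.0217
```

Call:
send_rows --moves '[[[0, 0, -0.1, 0], [0, 0, -0.1, 0]]]'

```text
time_s: 14.95
tool_pos: [0.446, -0.3788, 0.0228]
eef_rot: [0.999, -0.044, 0.002, 0.0]
contact_force: [-1.4, 1.3, 6.3]
width: 0.0216
```

Touched down at +6.3 N. Releasing and moving to the third case at (0.4815, 0.117).

Call:
send_rows --moves '[[[0, 0, 0, 0], [0, 0, 0, 0], [0, 0, 0, 0], [0, 0, 0, 0], [0, 0, 2, 0], [0, 0, 5, 0], [0, 0, 8, 0], [0, 0, 8, 0]]]' --fingers 0.1

```text
time_s: 15.75
tool_pos: [0.4482, -0.3805, 0.1068]
eef_rot: [0.999, -0.044, 0.005, 0.002]
contact_force: [0.5, 0.2, 0.7]
width: 0.0393
```

```bash
python3 - <<'E'
from h import *
snap('scene','s5')
look('w5',(.445,-.378))
E
```

```text
rib 2025 ((444.4248046875, -378.14947509765625), (21.761882781982422, 63.03818130493164), 84.30084991455078) 0.07495620859050794
[ 0.4472 -0.3798  0.1047] -5.1 15.8 0.03959234595509027
```

View pics/w5.png

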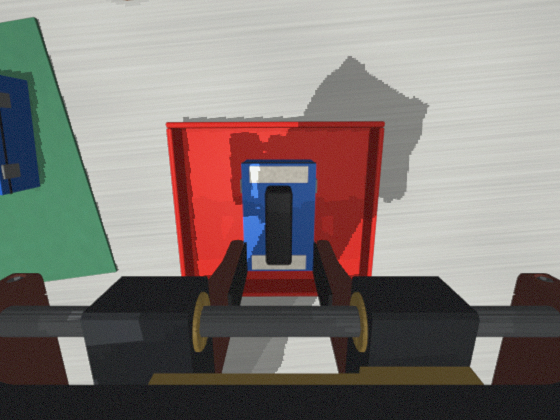

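Call:
send_rows --moves '[[[0.3, 5, 1, 0], [0.7, 10, 1, 0], [1, 15, 1, 0], [1.5, 20, 1, 0], [1.9, 25, 1, 0], [2.2, 30, 1, 0], [2.6, 35, 1, -1], [3, 40, 1, -1]]]'

```text
time_s: 16.65
tool_pos: [0.475, 0.0208, 0.1121]
eef_rot: [0.999, -0.053, 0.001, 0.001]
contact_force: [0.5, 0.0, -0.0]
width: 0.0395
```

The short case sits flat in the red tray at (279,218), centred at (444,−378) mm with its rib top at 75 mm. Continuing to the third case.

Call:
send_rows --moves '[[[0.3, 4, 0, -0.5], [0.6, 8, 0, -0.5], [0.7, 9.6, -1, -0.5], [0.7, 9.6, -2.5, -0.5], [0.7, 9.6, -2.5, -0.5]]]'

```text
time_s: 17.15
tool_pos: [0.4797, 0.1169, 0.0843]
eef_rot: [0.998, -0.057, -0.001, 0.001]
contact_force: [-0.5, -0.3, 0.1]
width: 0.0395
```

```bash
python3 - <<'E'
from h import *
look('w6',(.4815,.117))
E
```

```text
rib 2370 ((482.4241638183594, 118.18627166748047), (22.044944763183594, 62.664981842041016), 82.92434692382812) 0.07399286679996328
[0.4797 0.1169 0.0843] -6.5 17.15 0.03954984897002222
```

View pics/w6.png

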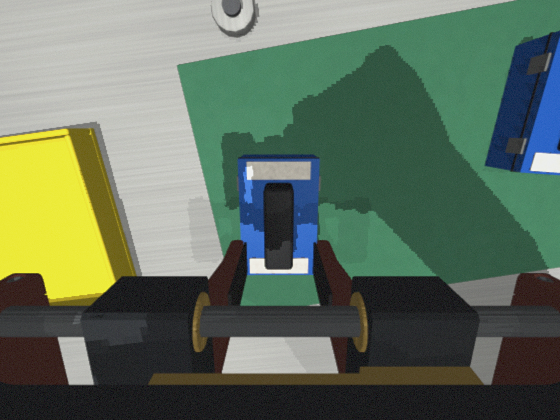

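The third rib is centred between the fingers at (279,226). Descending.

Call:
send_rows --moves '[[[0.1, 0.1, -2, 0], [0.1, 0.1, -4, 0], [0.1, 0.1, -5.3, 0], [0.1, 0.1, -6, 0], [0.1, 0.1, -6.3, 0], [0.1, 0.1, -6.3, 0]]]'

```text
time_s: 17.8
tool_pos: [0.4816, 0.1173, 0.0225]
eef_rot: [0.998, -0.057, -0.001, 0.001]
contact_force: [-0.0, 0.7, -1.4]
width: 0.0396
```

Call:
send_rows --moves '[[[0, 0, 0, 0], [0, 0, 0, 0], [0, 0, 0, 0], [0, 0, 0, 0], [0, 0, 0, 0]]]' --fingers 1

```text
time_s: 18.3
tool_pos: [0.482, 0.1175, 0.023]
eef_rot: [0.998, -0.057, -0.0, 0.001]
contact_force: [0.1, 0.8, 6.2]
width: 0.0217
```

Call:
send_rows --moves '[[[0, 0, 0.4, 0], [0, 0, 1, 0], [0, 0, 1.8, 0], [0, 0, 2.5, 0], [0, 0, 2.5, 0], [0, 0, 2.5, 0]]]'

```text
time_s: 18.9
tool_pos: [0.4821, 0.1174, 0.0482]
eef_rot: [0.998, -0.057, 0.0, 0.001]
contact_force: [-0.5, -0.4, -7.0]
width: 0.0219
```

```bash
python3 - <<'E'
from h import *
print(force(14)); o=telemetry.get_obs(); print(o['tool_pos'],o['width'],o['time_s'],yaw(o))
E
```

```text
(array([ 0.  , -0.11, -7.09]), array([0.57, 0.68, 0.43]))
[0.48200383 0.11751559 0.0479603 ] 0.02188525798306731 19.6 -6.573018735977632
```

The reading is 7.09 N, or about 0.72 kg: over-packed. Carrying it to the yellow tray at (0.488, 0.369).

Call:
send_rows --moves '[[[0, 0, 1.5, 0], [0, 0, 4, 0], [0, 0.5, 6, 0], [0, 3, 7, 1], [0.2, 6.5, 7, 3], [0.3, 10.5, 7, 5], [0.4, 14.5, 7, 7], [0.5, 18.5, 7, 7.5]]]'

```text
time_s: 20.4
tool_pos: [0.4869, 0.3038, 0.1179]
eef_rot: [1.0, 0.008, 0.0, 0.001]
contact_force: [0.9, -1.0, -7.6]
width: 0.0219
```

Call:
send_rows --moves '[[[0, 3.5, 0, 0], [0, 5.5, 0, 0], [0.1, 6.6, 0, 0], [0.1, 6.6, 0, 0], [0.1, 6.6, 0, 0]]]'

```text
time_s: 20.9
tool_pos: [0.4883, 0.3677, 0.1175]
eef_rot: [1.0, 0.008, -0.0, 0.002]
contact_force: [-0.1, 0.3, -6.3]
width: 0.0213
```

```bash
python3 - <<'E'
from h import *
o=telemetry.get_obs(); print(o['tool_pos'],o['width'],o['time_s'],yaw(o)); snap('scene','s7')
E
```

```text
[0.488297   0.36769799 0.11750861] 0.021274234834602515 20.9 0.8875745073850184
```

View pics/s7.png

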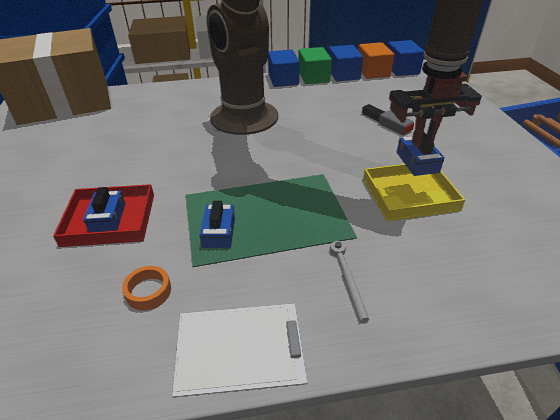

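The case hangs level over the yellow tray at (420,155), and the short one sits in the red tray at (105,208). Touchdown should come at a reported z of about 0.024.

Call:
send_rows --moves '[[[0, 0, -2.5, 0], [0, 0, -5, 0], [0, 0, -7, 0], [0, 0, -8.2, 0], [0, 0, -8.8, 0], [0, 0, -9.1, 0], [0, 0, -9.1, 0]]]'

```text
time_s: 21.65
tool_pos: [0.4889, 0.3674, 0.0271]
eef_rot: [1.0, 0.007, 0.0, 0.002]
contact_force: [0.7, -0.3, -6.9]
width: 0.0218
```

Call:
send_rows --moves '[[[0, 0, -0.1, 0], [0, 0, -0.2, 0], [0, 0, -0.2, 0]]]'

```text
time_s: 21.95
tool_pos: [0.4891, 0.3676, 0.0255]
eef_rot: [1.0, 0.007, 0.001, 0.002]
contact_force: [-0.2, 0.2, -7.4]
width: 0.0217
```

Call:
send_rows --moves '[[[0, 0, -0.1, 0], [0, 0, -0.1, 0]]]'

```text
time_s: 22.15
tool_pos: [0.4891, 0.3676, 0.0246]
eef_rot: [1.0, 0.007, 0.001, 0.002]
contact_force: [-0.3, 0.2, -6.9]
width: 0.0218
```

Call:
send_rows --moves '[[[0, 0, -0.1, 0], [0, 0, -0.1, 0]]]'

```text
time_s: 22.35
tool_pos: [0.4893, 0.3676, 0.0242]
eef_rot: [1.0, 0.007, 0.001, 0.002]
contact_force: [-1.7, -2.3, 2.0]
width: 0.0216
```

Touched down. Releasing and backing off upward.

Call:
send_rows --moves '[[[0, 0, 0, 0], [0, 0, 0, 0], [0, 0, 0, 0], [0, 0, 0, 0], [0, 0, 2, 0], [0, 0, 5, 0], [0, 0, 8, 0], [0, 0, 8, 0]]]' --fingers 0.1

```text
time_s: 23.15
tool_pos: [0.4913, 0.3697, 0.1085]
eef_rot: [1.0, 0.007, 0.004, -0.0]
contact_force: [0.5, 1.4, 0.2]
width: 0.0399
```

Call:
send_rows --moves '[[[0, 0, 3, 0], [0, 0, 7, 0], [-2, 3, 10, 0], [-4, 6, 10, 0], [-6, 9, 10, 0], [-6, 9, 10, 0]]]'

```text
time_s: 23.75
tool_pos: [0.4263, 0.4647, 0.2082]
eef_rot: [1.0, 0.011, 0.002, -0.002]
contact_force: [-0.7, 0.9, 0.4]
width: 0.0394
```

```bash
python3 - <<'E'
from h import *
o=telemetry.get_obs(); print(o['tool_pos'],o['width'],o['time_s'],o['contact_force'])
s=snap('scene','s8'); t=snap('top','t8')
for n,c in(('scene',s),('top',t)):
    P=world(c)
    for nm,(x,y) in dict(red=(.445,-.378),mat=(.5435,-.117),yel=(.489,.368)).items():
        m=(c['depth']>0)&(np.hypot(P[...,0]-x,P[...,1]-y)<.075)
        for lo,hi in((.041,.055),(.066,.085)):
            q=P[m&(P[...,2]>lo)&(P[...,2]<hi)]
            if len(q)>5: r=cv2.minAreaRect((q[:,:2]*1000).astype(np.float32)); print(n,nm,len(q),np.round(r[0]),np.round(r[1]),round(r[2]),'z',np.median(q[:,2]).round(4),q[:,2].std().round(4))
E
```

```text
[0.42634071 0.46470708 0.2082495 ] 0.03935534664143368 23.75 [-0.71800697  0.9200199   0.37857022]
scene red 582 [ 445. -379.] [ 68. 102.] 83 z 0.0468 0.0022
scene red 219 [ 445. -379.] [23. 70.] 85 z 0.074 0.0027
scene mat 686 [ 543. -118.] [ 67. 103.] 80 z 0.046 0.002
scene mat 216 [ 546. -118.] [22. 63.] 80 z 0.0733 0.002
scene yel 500 [490. 365.] [105.  68.] 0 z 0.0469 0.0024
scene yel 193 [490. 366.] [23. 64.] 89 z 0.0741 0.0027
top red 629 [ 443. -377.] [ 67. 100.] 85 z 0.0473 0.0023
top red 206 [ 443. -378.] [23. 64.] 85 z 0.0745 0.0025
top mat 613 [ 542. -116.] [ 67. 100.] 79 z 0.046 0.0022
top mat 188 [ 542. -116.] [22. 64.] 79 z 0.0733 0.0023
top yel 588 [487. 368.] [97. 68.] 1 z 0.0466 0.0024
top yel 204 [487. 368.] [63. 24.] 2 z 0.0737 0.0024
```

View pics/s8.png

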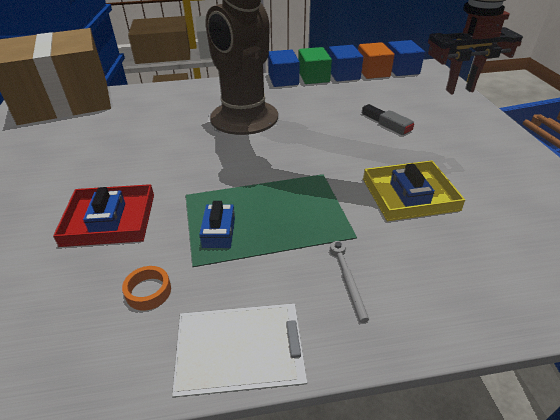

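View pics/t8.png

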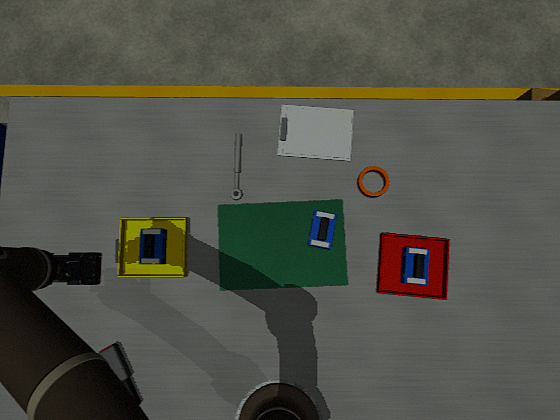

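Both pictures show a case flat in the red tray (scene 105,208; top 415,266), one on the mat (218,222; 322,230) and one in the yellow tray (412,183; 152,246). The ratchet and tape have not moved, and the arm is clear. Handing in.

```bash
python3 -c "
from bench import robot; print(robot.sign_off())"
```

```text
the job is handed in; nothing more can be done
None
```

The job is done and handed in at about 24 s of the 72 s allowed.

| Start position on the mat | Measured pull | Mass | Kind | Now stands |
|---|---|---|---|---|
| right (y −0.117) | 4.1 N | about 0.42 kg | right | on the mat where it started |
| middle (y −0.002) | 2.65 N | about 0.27 kg | short | in the red tray |
| left (y +0.117) | 7.1 N | about 0.72 kg | over-packed | in the yellow tray |

I set the short case down first, then the over-packed one.

**Last checks:** the scene and top pictures agree within about 3 mm. All three cases are flat and upright, with lids near 46–47 mm and rib tops near 74 mm. The two in the trays are close to centre, the ratchet and tape roll look unmoved, and the gripper is clear of everything.

**Disagreements:**
- **Fingertip position:** the reported TCP lies about 31 mm below the visible fingertips. My first grasp therefore closed on air above the rib, touching nothing. I measured the offset in two views and used it from then on.
- **Hefted masses:** the short and right cases read about 0.01–0.02 kg outside, or at the edge of, their stated ranges. That is within the force noise, and the three kinds are clearly apart.

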